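# Nest the measuring cups on their hook

### The arm

A 6-joint arm with a two-finger parallel gripper is mounted at the origin on a cart in front of the work surface, level with it; the furniture and walls round the work are solid. World frame = base frame: x ahead of the robot, y to its left, z up, the work surface at z = 0. Lengths are in m, angles in rad, forces in N, time in s.
With the tool pointing down it reaches from about 0.25 to 0.725 m from the base axis. Payload 4 kg.
Tool frame: the origin (TCP) lies midway between the tips of the shut fingers; the grasp point (between the pads) lies 19 mm behind it; z points along the fingers, y is the line along which they close (so a half turn about z gives the same grasp; the last joint's range is limited). The gripper opens to 85 mm and grips with 20 to 120 N. Pads are 22 mm wide; open, the fingers measure 114 mm over their backs; the gripper's body (76 mm by 85 mm) begins 54 mm behind the grasp point. The pads swing forward as they close: fully open they stand 13 mm farther back than shut.
Start: joints at [1.193, 0.241, 0.005, 1.335, 0, 1.571], TCP at [0.184, 0.465, 0.231] pointing down, gripper open.
Joint ranges: [-2.72, 2.72], [-1.05, 1.87], [-1.09, 1.28], [-1.99, 2.15], [-1.42, 1.44], [-3.14, 3.14]. Speed limits (rad/s): [2.79, 2.79, 3.14, 3.14, 3.14, 3.14].

### API

Orientations are given as a unit quaternion [x, y, z, w].
In Python, from workcell import get_obs, camera, job_done, silhouettes gives the robot as it stands. The module is installed in compiled form; this text tells all that it offers.
- The arm moves only by the tool drive_tool, never from a script. Its argument "increments" is a list of rows, each a list of 3 entries, a list of its own where there are three numbers: the shift along the world's x, y, z in mm, then the turn, a rotation vector about the world's x, y, z in degrees, then the opening, from 0 (shut) to 1 (fully open). A call has 1 to 8 rows; each row shifts and turns the commanded pose from where the row before left it; what a row does not reach is not made up. A row lasts 1/12 s, in which the tool goes at most 41.7 mm and 7.16 degrees, less where a joint would pass 70% of its speed; a pose out of reach is approached as far as the arm can. A call is refused whole if a number of a shift passes 41.7 or a number of a turn 7.16, either way. A call with a gripper value outside its range is refused whole. The fingers move at their own pace and stop on an object; the grip force is fixed at half the most. Time passes only in rows, so rows that do not move let the fingers close. It gives the time, the measured TCP pose, the force, the opening and the grip force at its end, in the units of the state.
- get_obs(): the state, without advancing time (a new reading comes with each control period).
- camera(name): name is "side" or "top" or "wrist"; returns a dict with "image" (400x640x3 uint8, red, green, blue), "K" (3x3 intrinsics, pixels), "k1" (the pictures are not rectified: a ray, as slopes to the right and down, at radius r is drawn at 1 + k1 r^2 times it, then the intrinsics apply), "view" (4x4, takes a point from world to camera coordinates). Camera axes: x right, y down, z forward; pixel columns grow to the right and rows downward; lengths in m; the calibration is good to about 2 mm. A picture is of the moment at which its call begins. There is no depth.
- job_done(): hands the job in; it is judged then, once.
Trained networks look in a picture, given as the dict that the camera call returned (one of the last four; its "shot" number tells which), for a name from the list of things; names that differ only in an ending like _2 or _b are one class to them, and where a whole thing is asked for, a point or a joint stands for the part that bears it (a point fixed in the world has none). Each returns a list of dicts, best first, with "conf" (0 to 1); they miss things now and then, are a little off and sometimes report something else, mostly with a low value. They report only what shows in the picture. A call takes as long as a camera call. They do not tell look-alikes from the thing itself.
- silhouettes(query, picture): "region" (400x640 bool, what is visible of it) and "bbox" ([left, top, right, bottom] in pixels, round what is visible of it).
The state is a dict: "clock": time; "joint_pos": joint angles; "joint_vel": joint speeds; "tau": joint torques, N m; "eef_pos": TCP position; "tool_rot": TCP orientation; "ft_force": force on the tool from outside, world axes, zero at the start; "ft_torque": the same for the moment, N m; "grip_width": finger opening in m; "grasp_force": force on a finger pad.
Only numpy, scipy, OpenCV 4.12 (cv2) and the standard library are available. Lean on these libraries where they do the work, as an engineer would, in place of code of your own. Each camera call takes 0.05 s, during which the arm holds its last target. There are 200 camera calls.

### The job

The large measuring cup hangs loosely on its hook: take the two washed ones from the draining basket and add first the middle cup, then the small one, each threaded onto the rod by the hole in its handle and then gently pushed back, under the sprung keeper, until fully home. In the end the three handle heads lie flush one on another against the stop, with the keeper dropped shut in front of them. Never force the cups or the stand, and leave the mug and the pepper mill alone.

Things in the scene. Friction and masses are not known exactly. Their poses are not given: they have to be found in the camera images.
- hook_stand: Hook stand, wooden base 170x110 mm, rigid. Origin: on the worktop under the post. The level 6 mm rod runs from the post to -x, axis 200 mm high. A stop collar (18 mm disc) is clamped on it by a thumbscrew: its front face is anywhere from x = -34 to -58 mm; not measured, so feel for it. It does not give: never press the cups on each other with over 20 N.
- rod_tip (a point): Free end of the rod: its rounded tip (3 mm radius), 150 mm from the post in the stand's -x, 200 mm high; the point is the middle of the round end. A cup hangs by its eye on the rod's top, so its origin is then 4 mm below the rod's axis and its head reaches 12 mm above the axis.
- keeper (a joint): Sprung catch on the stop collar, 8 mm wide, above the rod; rad, 0 shut, about 0.12 as a head goes under. Nose: reaches down to 9 mm above the rod's axis, steep back 16.5 mm before the stop's face (three flush heads are 15 mm), sloping front that begins 34 mm before it. A head pushed back along the rod lifts it at some 1 to 5 N and it drops shut behind by itself.
- cup_large: Large square steel measuring cup, bowl 84x84x40 mm, teal sleeve, 160 g; hangs loose on the rod just in front of the keeper, not yet pushed home. All three cups: origin = middle of the 14 mm eye; z up the handle; mouth faces -x, bowl to +x. Head plate with the eye: 28 mm wide (y), 5 mm thick (x), from z = -14 to +16 mm. Its bowl is 84 to 168 mm below the eye.
- cup_middle: Middle cup, bowl 66x66x33 mm, mustard sleeve, 75 to 155 g; head and axes as the large one's. The 17 mm wide stem slants 14 mm forward going down; the bowl is 93 to 159 mm below the eye. Stands handle up in one of the basket's bays, eye about 173 mm high.
- cup_small: Small cup, bowl 50x50x28 mm, red sleeve, 55 to 115 g; head and axes as the large one's; bowl 101 to 151 mm below the eye. Stands handle up in the other bay, eye about 165 mm high.
- basket: Steel wire draining basket on a white drip tray 105x205 mm; it does not move. Origin: on the worktop under its middle. Two bays side by side along y, middles at y = +41 and -41 mm, each about 46x78 mm; floor 14 mm, rim 55 mm high. The cups' mouths face its -x.
- mug: Bystander: white printed mug, 88 mm wide, 98 mm high, left of the hook stand. Origin: its underside.
- pepper_mill: Bystander: dark wooden pepper mill, 58 mm wide, 165 mm high, at the back. Origin: its underside.
Things that resemble listed ones, but are neither listed nor needed, are in the scene too. What is shaped like the cup_large but red is not meant.

How it is judged:
By the outcome, as a careful person would: the job done as asked, in the order asked, and still so for the second after the job is handed in, with the robot touching nothing.
It also fails if it takes over 72 s, if anything falls off the work surface, if the arm or the gripper's body presses on something with over 40 N, if the wrist force passes 120 N, or if a joint passes its speed limit or range.

## Working session

There is one attempt and no reset: what is moved stays moved. The work goes in short steps, Python scripts to look and compute and a tool call to move; the robot and the scene stay as the last step left them, time stands still between calls to the robot, and variables do not carry over. Pictures are saved under pics/ and viewed, at most 10 in all, crops included, and the job is handed in when it is done.

Besides the shell and the picture viewer there is one more tool, called after "Emit:" by a JSON object that holds its "name" and its "arguments". drive_tool: Moves the arm, as the interface text tells. Its arguments: {"type":"object","properties":{"increments":{"type":"array"}},"required":["increments"]}

```bash
mkdir -p pics
cat > h.py <<'E'
import numpy as np, cv2
from workcell import *
def px(c,P):
    P=np.atleast_2d(P); V=np.array(c['view']); q=P@V[:3,:3].T+V[:3,3]; s=q[:,:2]/q[:,2:]
    r2=(s**2).sum(1,keepdims=True); s=s*(1+c['k1']*r2); K=np.array(c['K'])
    return s@K[:2,:2].T+K[:2,2]
def ray(c,u):
    K=np.array(c['K']); d=np.linalg.solve(K[:2,:2],np.array(u,float)-K[:2,2]); s=d.copy()
    for _ in range(20): s=d/(1+c['k1']*(s@s))
    V=np.array(c['view']); R=V[:3,:3]; o=-R.T@V[:3,3]; v=R.T@np.r_[s,1]; return o,v/np.linalg.norm(v)
def atz(c,u,z):
    o,v=ray(c,u); return o+v*(z-o[2])/v[2]
def tri(obs):
    A=0;b=0
    for c,u in obs:
        o,v=ray(c,u); M=np.eye(3)-np.outer(v,v); A=A+M; b=b+M@o
    return np.linalg.solve(A,b)
def save(c,n,crop=None,k=1):
    im=c['image'][:,:,::-1]
    if crop: l,t,r,b=crop; im=im[t:b,l:r]
    cv2.imwrite('pics/'+n,cv2.resize(im,None,fx=k,fy=k,interpolation=cv2.INTER_CUBIC))
E
python3 - <<'E'
from h import *
a=[]
for n in ['side','top']:
    c=camera(n); a.append(c['image']); V=np.array(c['view']); print(n,-V[:3,:3].T@V[:3,3],V[2,:3],c['k1'],c['K'][0][0])
    for q in ['hook_stand','rod_tip','keeper','cup_large','cup_middle','cup_small','basket','mug','pepper_mill']:
        for d in silhouettes(q,c)[:3]:
            ys,xs=np.nonzero(d['region']); print(q,round(d['conf'],2),[int(v) for v in d['bbox']],round(xs.mean()),round(ys.mean()),len(xs))
    save({'image':a[-1]},n+'0.png',None,1.25)
o=get_obs(); print(o['clock'],o['eef_pos'],o['tool_rot'],o['ft_force'],o['grip_width'])
E
```

```text
side [0.48715845 1.06375848 0.64141286] [ 0.0703698  -0.88864326 -0.45316801] 0.02458763054090015 450.6229312401735
hook_stand 0.93 [273, 173, 350, 259] 302 233 1487
rod_tip 0.66 [273, 174, 350, 260] 302 234 1492
cup_large 0.73 [321, 170, 347, 250] 334 218 821
cup_middle 0.67 [349, 143, 363, 183] 357 174 135
cup_small 0.72 [345, 159, 359, 204] 351 189 221
basket 0.69 [335, 177, 375, 222] 356 200 753
mug 0.63 [248, 283, 311, 354] 284 317 3165
mug 0.29 [271, 173, 350, 260] 302 232 1570
pepper_mill 0.93 [283, 153, 299, 209] 292 181 526
pepper_mill 0.19 [346, 139, 361, 182] 357 166 182
top [0.34072081 0.08899375 1.26173958] [ 0.2057027  -0.01491518 -0.97850086] -0.050672213274512996 421.89656736575375
hook_stand 0.86 [299, 167, 336, 225] 319 189 1245
hook_stand 0.51 [375, 148, 402, 176] 389 162 466
rod_tip 0.73 [298, 168, 336, 224] 319 190 1262
rod_tip 0.19 [371, 149, 403, 178] 390 163 508
keeper 0.51 [315, 173, 320, 187] 316 182 13
cup_large 0.89 [296, 203, 327, 228] 314 214 604
cup_large 0.63 [244, 206, 277, 240] 261 222 476
cup_middle 0.66 [414, 218, 442, 229] 429 224 420
cup_small 0.62 [388, 213, 410, 229] 399 222 256
basket 0.88 [372, 205, 445, 244] 407 226 1953
mug 0.66 [190, 171, 224, 216] 206 197 1015
pepper_mill 0.96 [371, 150, 402, 178] 389 163 491
1.0 [0.18442624 0.46474818 0.23130997] [1.87759123e-01 9.82215104e-01 1.44211720e-05 6.11843932e-06] [ 0.60635994 -0.64020042 -0.04530623] 0.08576924608780509
```

View pics/side0.png

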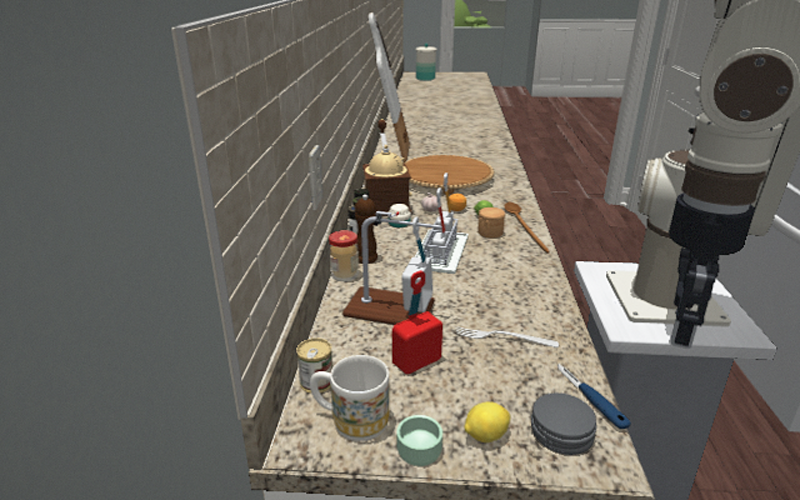

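View pics/top0.png

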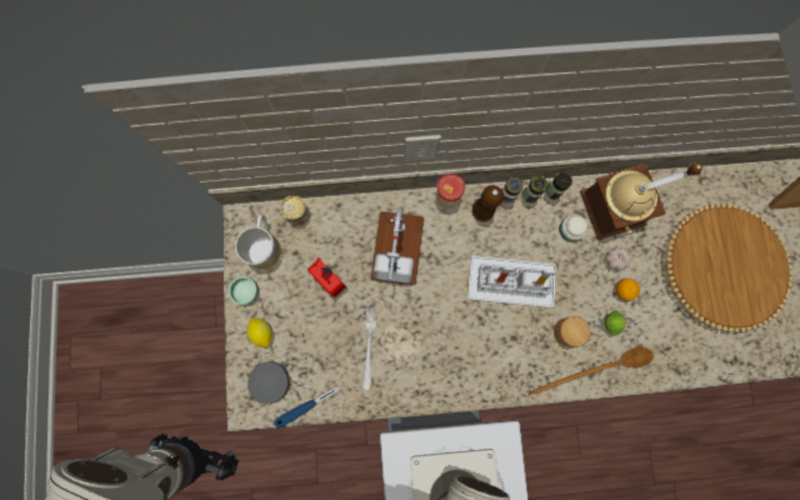

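The side view shows the stand with the teal large cup at (334,218), a red look-alike cup lying at (334,272) px, and the basket with the red and mustard handles at (351,189) and (357,174). In the top view the stand is at (319,190), basket (407,226), look-alike (261,222).

Candidates: cup_large is the teal one on the stand, top (314,214); the red one at top (261,222) is a decoy. cup_small is the red handle at top (399,222), cup_middle the mustard one at top (429,224). I'll check these in one close crop.

Run:
```python
from h import *
s=camera('side'); t=camera('top')
a=cv2.resize(s['image'][135:265,265:385,::-1],None,fx=4.5,fy=4.5,interpolation=cv2.INTER_CUBIC)
b=cv2.resize(t['image'][160:250,290:450,::-1],None,fx=4.5,fy=4.5,interpolation=cv2.INTER_CUBIC)
cv2.imwrite('pics/c1.png',a); cv2.imwrite('pics/c2.png',b)
# basket tray corners rough
for u in [(372,205),(445,205),(445,244),(372,244)]: print(atz(t,u,0.005))
for z,u in [(0.0,(319,167)),(0.0,(319,225))]: print(atz(t,u,z))
```

```text
[ 0.54031387 -0.07626662  0.005     ]
[ 0.52108044 -0.29707562  0.005     ]
[ 0.40448878 -0.28025348  0.005     ]
[ 0.42373163 -0.06350817  0.005     ]
[0.6735171  0.07319258 0.        ]
[0.49429752 0.08830542 0.        ]
```

View pics/c1.png

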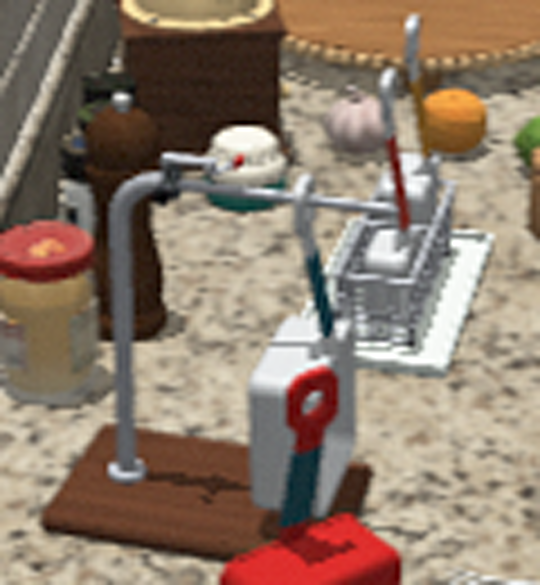

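View pics/c2.png

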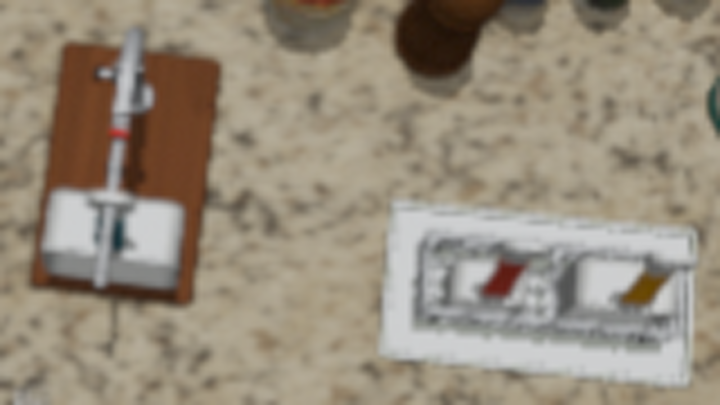

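Crops: in the side crop, the teal cup hangs mid-rod, with the red handle at (390,110) and the mustard at (415,60) standing in the basket. The red-bowl cup with the teal handle in front is the decoy. In the top crop, the stand's base corners are (65,43), (218,62), (190,303), (33,285), the tray corners (392,200), (692,228), (690,385), (382,357), and the rod tip about (100,285).

Run:
```python
from h import *
s=camera('side'); t=camera('top')
T=lambda u:(290+u[0]/4.5,160+u[1]/4.5); S=lambda u:(265+u[0]/4.5,135+u[1]/4.5)
B=np.array([atz(t,T(u),.018)[:2] for u in [(65,43),(218,62),(190,303),(33,285)]])
D=np.array([atz(t,T(u),.008)[:2] for u in [(392,200),(692,228),(690,385),(382,357)]])
for n,Q in (('stand',B),('tray',D)):
    e=[Q[0]-Q[3],Q[1]-Q[2]]; f=[Q[0]-Q[1],Q[3]-Q[2]]
    print(n,Q.round(3).tolist(),'c',Q.mean(0).round(4),'len',[round(np.hypot(*v),3) for v in e+f],'yawx',[round(np.degrees(np.arctan2(v[1],v[0])),1) for v in e],'yawy',[round(np.degrees(np.arctan2(-v[0],v[1])),1) for v in f])
print('rodtip',atz(t,T((100,287)),.2),'top of post',atz(t,T((133,35)),.2),'largehead',atz(t,T((113,195)),.21))
print('red head xy from side z.18',tri([(s,S((388,76))),(t,T((518,262)))]),'must',tri([(s,S((413,20))),(t,T((663,272)))]))
print('post base',tri([(s,S((125,468)))]) if 0 else atz(s,S((125,468)),.018))
```

```text
stand [[0.665, 0.118], [0.643, 0.016], [0.482, 0.05], [0.503, 0.152]] c [0.5729 0.0841] len [np.float64(0.166), np.float64(0.164), np.float64(0.104), np.float64(0.104)] yawx [np.float64(-11.7), np.float64(-11.8)] yawy [np.float64(-12.2), np.float64(-11.5)]
tray [[0.54, -0.091], [0.504, -0.29], [0.4, -0.274], [0.436, -0.073]] c [ 0.4702 -0.1821] len [np.float64(0.105), np.float64(0.105), np.float64(0.202), np.float64(0.204)] yawx [np.float64(-10.0), np.float64(-8.9)] yawy [np.float64(-10.4), np.float64(-10.2)]
rodtip [0.474514   0.10522626 0.2       ] top of post [0.61855966 0.0744342  0.2       ] largehead [0.52440027 0.09359415 0.21      ]
red head xy from side z.18 [ 0.47475358 -0.1356593   0.17792521] must [ 0.45983244 -0.21590422  0.1869499 ]
post base [0.62291725 0.08066528 0.018     ]
```

Emit:
{"name": "drive_tool", "arguments": {"increments": [[[14,-32,8],[0,0,1.5],1],[[14,-32,8],[0,0,1.5],1],[[14,-32,8],[0,0,1.5],1],[[14,-32,8],[0,0,1.5],1],[[14,-32,8],[0,0,1.5],1],[[14,-32,8],[0,0,1.5],1],[[14,-32,8],[0,0,1.5],1],[[14,-32,8],[0,0,1.2],1]]}}

```text
clock: 1.87
eef_pos: [0.2967, 0.2072, 0.2959]
tool_rot: [0.086, 0.996, 0.0, 0.0]
ft_force: [1.3, 0.0, 0.5]
grip_width: 0.0857
grasp_force: 0.0
```

Emit:
{"name": "drive_tool", "arguments": {"increments": [[[14,-32,6],[0,0,0],1],[[14,-32,6],[0,0,0],1],[[14,-32,6],[0,0,0],1],[[14,-32,6],[0,0,0],1],[[14,-32,6],[0,0,0],1],[[14,-32,6],[0,0,0],1],[[14,-32,0],[0,0,0],1],[[14,-32,0],[0,0,0],1]]}}

```text
clock: 2.53
eef_pos: [0.409, -0.0491, 0.332]
tool_rot: [0.087, 0.996, 0.0, 0.001]
ft_force: [0.4, 0.8, -0.2]
grip_width: 0.0855
grasp_force: 0.0
```

Emit:
{"name": "drive_tool", "arguments": {"increments": [[[16,-36,0],[0,0,0],1],[[16,-36,0],[0,0,0],1],[[16,-36,0],[0,0,0],1],[[0,-20,0],[0,0,0],1],[[0,0,0],[0,0,0],1]]}}

```text
clock: 2.95
eef_pos: [0.4568, -0.1791, 0.3302]
tool_rot: [0.089, 0.996, -0.0, -0.001]
ft_force: [-0.2, 0.4, -0.6]
grip_width: 0.0854
grasp_force: 0.0
```

```bash
cat > w.py <<'E'
from h import *
import sys
c=camera('wrist'); o=get_obs()
print(o['clock'],np.round(o['eef_pos'],4),np.round(o['tool_rot'],4)); V=np.array(c['view']); print('cam',-V[:3,:3].T@V[:3,3],V[2,:3])
for q in sys.argv[2:]:
    for d in silhouettes(q,c)[:3]:
        ys,xs=np.nonzero(d['region']); print(q,round(d['conf'],2),[int(v) for v in d['bbox']],len(xs))
save(c,sys.argv[1],None,1.25)
import pickle; pickle.dump({k:c[k] for k in c},open('last.pkl','wb'))
E
python3 w.py w1.png cup_small cup_middle basket
```

```text
3.0 [ 0.4564 -0.177   0.3305] [ 8.860e-02  9.961e-01  2.000e-04 -7.000e-04]
cam [ 0.3861084  -0.16557779  0.47270709] [ 0.27644155 -0.05094657 -0.95967938]
cup_small 0.73 [331, 159, 369, 204] 1329
cup_small 0.23 [591, 247, 616, 287] 363
cup_middle 0.73 [263, 155, 313, 206] 1941
basket 0.84 [250, 135, 387, 199] 5688
```

View pics/w1.png

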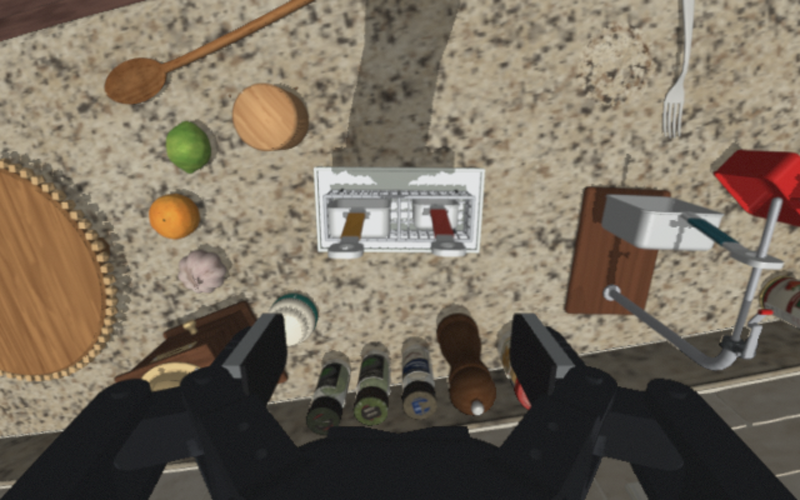

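The wrist view shows the mustard head at about (277,201) px and the red head at (360,199) px in the 640x400 frame. The rod runs at right, from (560,290) to (620,165).

Run:
```python
from h import *
c=camera('wrist')
for q,zt in (('cup_middle',.189),('cup_small',.181)):
    r=silhouettes(q,c)[0]['region']; ys,xs=np.nonzero(r); b=ys.max()
    for y in range(b-14,b+1):
        x=xs[ys==y]; print(y,x.min(),x.max(),end='; ')
    print()
    sel=ys>b-8; w=[xs[sel].min()-.5,xs[sel].max()+.5]; m=sum(w)/2
    print(q,'top',atz(c,(m,b),zt)*1e3,'eye-level',[1e3*atz(c,(v,b-5),zt-.016).round(4) for v in w])
l,t,R,B=250,150,385,215
cv2.imwrite('pics/w2.png',cv2.resize(c['image'][t:B,l:R,::-1],None,fx=5.9,fy=5.9,interpolation=cv2.INTER_CUBIC))
```

```text
192 269 283; 193 268 282; 194 267 283; 195 264 285; 196 260 285; 197 259 285; 198 258 285; 199 258 286; 200 257 286; 201 257 285; 202 257 285; 203 257 285; 204 257 284; 205 258 284; 206 259 282; 
cup_middle top [ 466.00136331 -221.98395262  189.        ] eye-level [array([ 462.6, -239.5,  173. ]), array([ 467.9, -209. ,  173. ])]
191 343 358; 192 343 358; 193 342 359; 194 341 363; 195 340 365; 196 340 365; 197 340 366; 198 340 366; 199 340 367; 200 340 367; 201 340 367; 202 340 366; 203 341 366; 204 342 365; 205 346 364; 
cup_small top [ 481.41894185 -142.32676218  181.        ] eye-level [array([ 478.7, -155. ,  165. ]), array([ 483.8, -125.9,  165. ])]
```

View pics/w2.png

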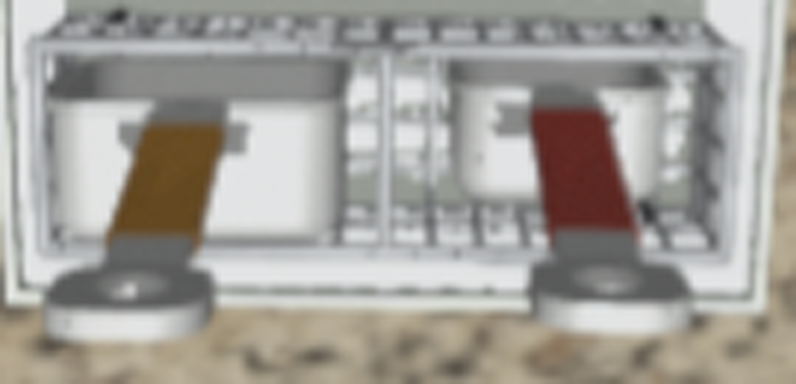

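The crop shows both heads upright, with flat top faces centred at (271.6,204.1) and (353.6,203.1) px. That puts the middle head at about (464,-222) mm and the small one at (480,-142.5) mm, both yawed about -10°. I'll grip the middle with the pads biased about 9 mm to -x, so they don't protrude behind the head.

Emit:
{"name": "drive_tool", "arguments": {"increments": [[[0,-22,-10],[0,0,0],0.7],[[-1,-22,-15],[0,0,0],0.7],[[0,0,-35],[0,0,0],0.7],[[0,0,-35],[0,0,0],0.7],[[0,0,-35],[0,0,0],0.7],[[0,0,-30],[0,0,0],0.7],[[0,0,-18],[0,0,0],0.7],[[0,0,0],[0,0,0],0.7]]}}

```text
clock: 3.97
eef_pos: [0.4525, -0.2169, 0.1493]
tool_rot: [0.086, 0.996, 0.002, -0.004]
ft_force: [-0.8, 0.5, 0.1]
grip_width: 0.06
grasp_force: 0.0
```

```bash
python3 w.py w3.png cup_middle cup_small
```

```text
4.0167 [ 0.454  -0.2177  0.1518] [ 8.600e-02  9.963e-01  8.000e-04 -2.200e-03]
cam [ 0.38258289 -0.20448984  0.29224283] [ 0.27070609 -0.04463531 -0.9616267 ]
cup_middle 0.71 [267, 188, 356, 333] 8751
cup_small 0.88 [377, 192, 518, 310] 5090
```

View pics/w3.png

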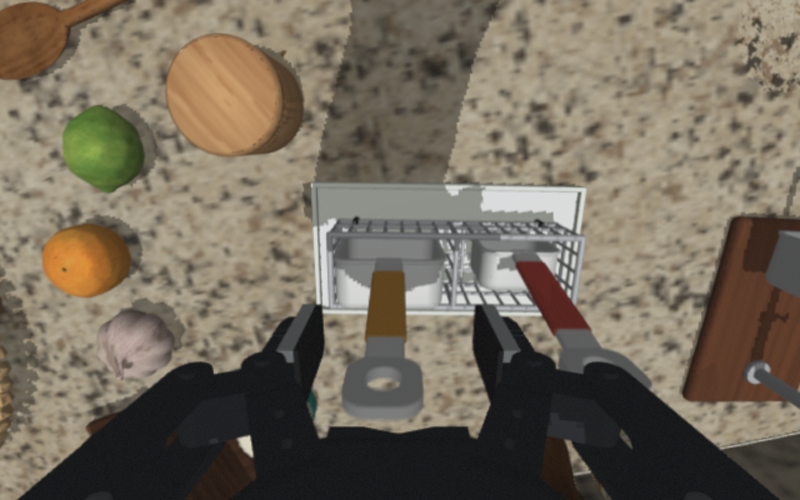

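The head sits between the open pads but about 4 mm off toward -y: head at columns 343-423, pads at 318 and 478 in the view. I'll check the x numerically.

Run:
```python
from h import *; import pickle
c=pickle.load(open('last.pkl','rb'))
print('top',atz(c,(306.4,325.6),.189),'eye front',atz(c,(305.6,302.4),.173))
# project TCP axis and pads' expected centre
for z in (.152,.173,.189): print(z,px(c,[[.4540,-.2177,z]])*1.25)
```

```text
top [ 0.46250245 -0.22295908  0.189     ] eye front [ 0.46252086 -0.22388831  0.173     ]
0.152 [[395.06128985 327.1959328 ]]
0.173 [[394.7922311  354.95432382]]
0.189 [[394.5284769  382.26688956]]
```

Emit:
{"name": "drive_tool", "arguments": {"increments": [[[0,-3,0],[0,0,0],0.7],[[0,0,0],[0,0,0],0.5],[[0,0,0],[0,0,0],0.2],[[0,0,0],[0,0,0],0],[[0,0,0],[0,0,0],0],[[0,0,0],[0,0,0],0],[[0,0,0],[0,0,0],0]]}}

```text
clock: 4.7
eef_pos: [0.4563, -0.2229, 0.1546]
tool_rot: [0.087, 0.996, -0.001, 0.001]
ft_force: [-0.2, -1.1, 5.7]
grip_width: 0.0266
grasp_force: 58.9
```

Emit:
{"name": "drive_tool", "arguments": {"increments": [[[0,0,8],[0,0,0],0],[[0,0,20],[0,0,0],0],[[0,0,30],[0,0,0],0],[[0,0,35],[0,0,0],0],[[-20,5,30],[0,0,0],0],[[-30,15,15],[0,0,0],0],[[-10,30,0],[0,0,0],0],[[0,30,0],[0,0,-1.7],0]]}}

```text
clock: 5.37
eef_pos: [0.3934, -0.1421, 0.2929]
tool_rot: [0.104, 0.995, -0.0, 0.001]
ft_force: [1.6, 0.1, -2.4]
grip_width: 0.0267
grasp_force: 59.3
```

Emit:
{"name": "drive_tool", "arguments": {"increments": [[[0,30,0],[0,0,0],0],[[0,30,-10],[0,0,0],0],[[0,20,-10],[0,0,0],0],[[0,0,0],[0,0,0],0]]}}

```text
clock: 5.7
eef_pos: [0.3935, -0.059, 0.2697]
tool_rot: [0.099, 0.995, 0.001, -0.002]
ft_force: [-1.3, 1.4, -2.2]
grip_width: 0.0269
grasp_force: 59.5
```

```bash
python3 w.py w4.png hook_stand cup_large keeper cup_middle; python3 -c "
from h import *
o=get_obs();print(o['ft_force'],o['ft_torque'],o['grip_width'])"
```

```text
5.75 [ 0.3941 -0.0606  0.2705] [ 9.96e-02  9.95e-01  2.00e-04 -1.50e-03]
cam [ 0.3234755  -0.04459811  0.41248028] [ 0.27285598 -0.05336953 -0.96057343]
hook_stand 0.88 [398, 215, 543, 351] 2898
cup_large 0.97 [518, 179, 640, 253] 4267
cup_large 0.66 [166, 199, 303, 269] 6751
cup_large 0.62 [415, 219, 550, 335] 6156
cup_middle 0.87 [275, 179, 363, 319] 8496
[ 0.30532933 -0.16415658 -1.83105914] [-0.0400038   0.01535798 -0.03066046] 0.026209137961782647
```

View pics/w4.png

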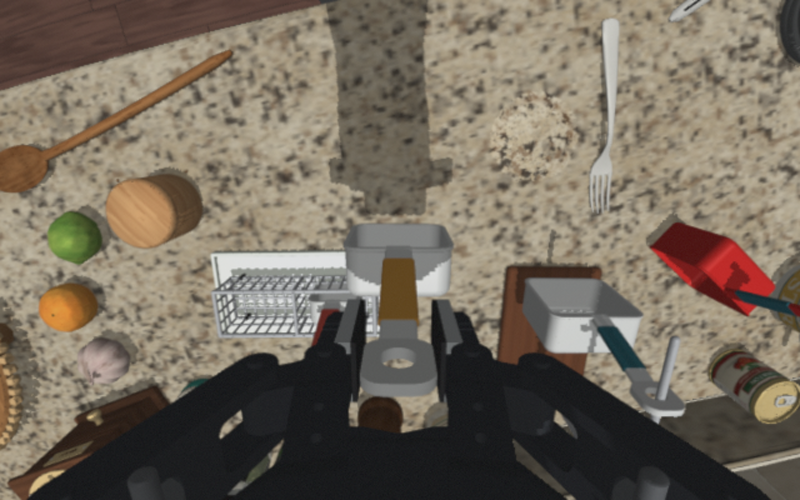

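The held middle cup shows its eye at (318,288) px. The rod tip is at about (537.6,273) px and the rod goes into the large head's eye near (528,313) px.

Run:
```python
from h import *; import pickle
c=pickle.load(open('last.pkl','rb'))
im=c['image']; cv2.imwrite('pics/w5.png',cv2.resize(im[255:345,495:565,::-1],None,fx=6.5,fy=6.5,interpolation=cv2.INTER_CUBIC))
for u in [(537.6,272),(537.6,273.6),(528,314)]: print(u,atz(c,u,.2))
d=np.array([.979,-.2045]);
T=atz(c,(318.4,288),.289); print('held eye front',T,'top', atz(c,(317,312),.305))
print('pred rod (top est):',[px(c,[[.4745+.979*s,.1052-.2045*s,.2]])[0].round(1) for s in (0,.05)])
```

```text
(537.6, 272) [0.47747299 0.1038905  0.2       ]
(537.6, 273.6) [0.47895323 0.10391822 0.2       ]
(528, 314) [0.51639534 0.09650187 0.2       ]
held eye front [ 0.39996407 -0.05974304  0.289     ] top [ 0.40105443 -0.06058289  0.305     ]
pred rod (top est): [array([539.3, 268.4]), array([526.1, 321.2])]
```

View pics/w5.png

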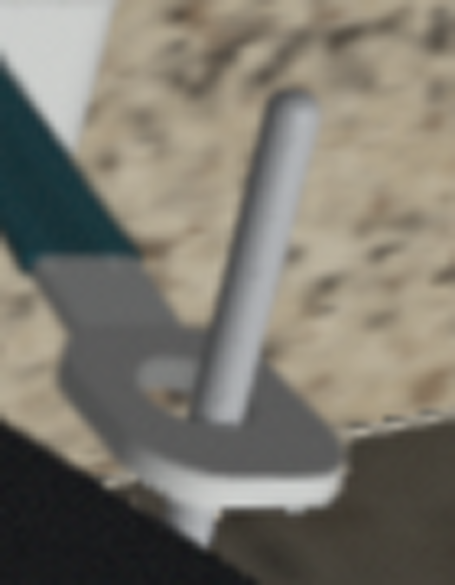

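Run:
```python
from h import *; import pickle
c=pickle.load(open('last.pkl','rb'))
a=atz(c,(540.4,271.2),.2); b=atz(c,(529.2,318.8),.2); v=b-a; print(a,b,np.degrees(np.arctan2(v[1],v[0])))
o=get_obs(); print(o['clock'],o['eef_pos'])
```

```text
[0.47724824 0.10619479 0.2       ] [0.52157513 0.09763196 0.2       ] -10.933412470475691
5.95 [ 0.39564293 -0.06293029  0.27165234]
```

Emit:
{"name": "drive_tool", "arguments": {"increments": [[[5,29,-10],[0,0,0],0],[[5,30,-10],[0,0,0],0],[[5,30,-10],[0,0,0],0],[[6,30,-10],[0,0,0],0],[[6,30,-15],[0,0,0],0],[[5,28,-15],[0,0,0],0],[[0,0,-15],[0,0,0],0],[[0,0,-4],[0,0,0],0]]}}

```text
clock: 6.62
eef_pos: [0.4267, 0.1149, 0.1802]
tool_rot: [0.101, 0.995, -0.001, -0.002]
ft_force: [-0.1, -0.1, -2.3]
grip_width: 0.0265
grasp_force: 59.9
```

```bash
cat > m.py <<'E'
from h import *
E=[];Q=[];F=[]
for i in range(5):
    c=camera('side'); o=get_obs(); E.append(o['eef_pos']);Q.append(o['tool_rot']);F.append(o['ft_force'])
E=np.array(E); e=E.mean(0); q=np.mean(Q,0); yaw=np.degrees(2*np.arctan2(q[1],q[0]))-180
P0=np.array([.476,.105]); d=np.array([np.cos(np.radians(-11.7)),np.sin(np.radians(-11.7))]); n=np.array([-d[1],d[0]])
t=np.radians(yaw); ex=np.array([np.cos(t),np.sin(t)]); eye=e[:2]+.0085*ex
print('clock',o['clock'],'tcp',e.round(4),'sd',E.std(0).round(4),'yaw',yaw.round(2),'eye along rod',1e3*(eye-P0)@d,'lateral',1e3*(eye-P0)@n,'F',np.mean(F,0).round(2),'grip',o['grip_width'])
E
python3 m.py
```

```text
clock 6.8667 tcp [0.4274 0.1139 0.1822] sd [0.0007 0.0001 0.0011] yaw -11.73 eye along rod -40.86619633824717 lateral -1.184253404285548 F [-0.01 -0.03 -1.5 ] grip 0.02677654802009718
```

Emit:
{"name": "drive_tool", "arguments": {"increments": [[[10,-1,0],[0,0,0],0],[[10,-2,0],[0,0,0],0],[[10,-2,0],[0,0,0],0],[[6,-1,0],[0,0,0],0],[[4,-1,0],[0,0,0],0],[[4,-1,0],[0,0,0],0],[[0,0,0],[0,0,0],0]]}}

```text
clock: 7.45
eef_pos: [0.4722, 0.1065, 0.1821]
tool_rot: [0.102, 0.995, -0.0, 0.0]
ft_force: [0.2, 0.2, -1.1]
grip_width: 0.0269
grasp_force: 59.9
```

```bash
python3 m.py
```

```text
clock 7.7 tcp [0.4712 0.1067 0.1821] sd [0.0002 0.0001 0.0001] yaw -11.64 eye along rod 3.4381461476597615 lateral 0.7260463176162736 F [-0.38 -0.14 -1.29] grip 0.026735801957447604
```

Emit:
{"name": "drive_tool", "arguments": {"increments": [[[3,-0.6,0],[0,0,0],0],[[3,-0.6,0],[0,0,0],0],[[3,-0.6,0],[0,0,0],0],[[2,-0.4,0],[0,0,0],0],[[0,0,0],[0,0,0],0]]}}

```text
clock: 8.12
eef_pos: [0.483, 0.1045, 0.1823]
tool_rot: [0.102, 0.995, 0.0, 0.0]
ft_force: [-0.4, -0.2, -2.6]
grip_width: 0.0266
grasp_force: 59.9
```

```bash
python3 m.py; python3 w.py w6.png
python3 - <<'E'
from h import *; import pickle
c=pickle.load(open('last.pkl','rb'))
im=c['image']; cv2.imwrite('pics/w6.png',cv2.resize(im[240:340,265:375,::-1],None,fx=6,fy=6,interpolation=cv2.INTER_CUBIC))
E
```

```text
clock 8.3667 tcp [0.4824 0.1045 0.1822] sd [0.0001 0.     0.    ] yaw -11.65 eye along rod 14.897760091650309 lateral 0.8240618961737286 F [ 0.03 -0.22 -1.75] grip 0.02660791421296926
8.4167 [0.4823 0.1045 0.1823] [ 0.1014  0.9948 -0.     -0.    ]
cam [0.4117786  0.1196245  0.32470289] [ 0.27629179 -0.05694425 -0.95938532]
```

View pics/w6.png

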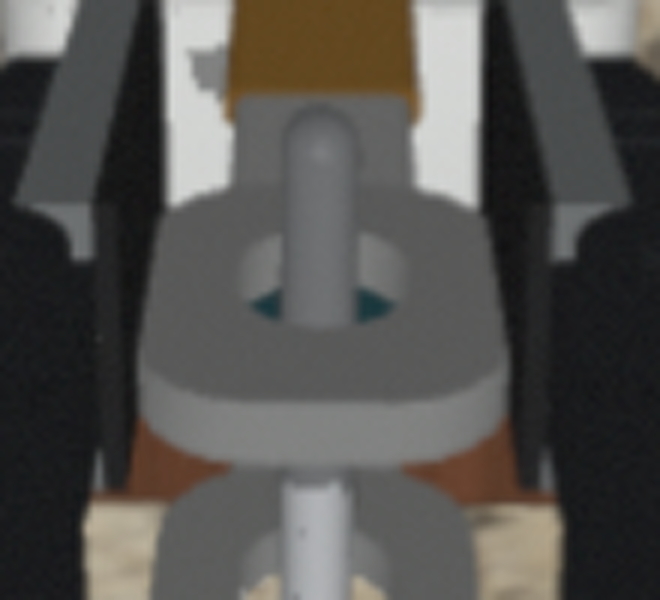

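The picture shows the middle cup threaded, with the rod centred in the eye (columns 320 vs 322) and the large head just behind. Next I'll lower it to hanging height and advance.

Emit:
{"name": "drive_tool", "arguments": {"increments": [[[0,0,-2],[0,0,0],0],[[0,0,-1],[0,0,0],0],[[6,-1.2,0],[0,0,0],0],[[6,-1.2,0],[0,0,0],0],[[6,-1.2,0],[0,0,0],0],[[0,0,0],[0,0,0],0]]}}

```text
clock: 8.92
eef_pos: [0.5022, 0.1007, 0.1794]
tool_rot: [0.102, 0.995, 0.0, 0.001]
ft_force: [-0.1, 0.2, -1.8]
grip_width: 0.0268
grasp_force: 59.9
```

```bash
python3 m.py
```

```text
clock 9.1667 tcp [0.5007 0.1008 0.1792] sd [0.0004 0.0001 0.    ] yaw -11.66 eye along rod 33.48769503423362 lateral 0.9339495557900461 F [ 0.2  -0.21 -1.07] grip 0.026432662519048432
```

Emit:
{"name": "drive_tool", "arguments": {"increments": [[[0,0,-0.7],[0,0,0],0],[[4,-0.8,0],[0,0,0],0],[[4,-0.8,0],[0,0,0],0],[[4,-0.8,0],[0,0,0],0],[[4,-0.8,0],[0,0,0],0],[[0,0,0],[0,0,0],0]]}}

```text
clock: 9.67
eef_pos: [0.5174, 0.0976, 0.1786]
tool_rot: [0.102, 0.995, 0.0, 0.0]
ft_force: [-0.3, 0.1, -0.8]
grip_width: 0.0265
grasp_force: 59.9
```

```bash
python3 m.py
```

```text
clock 9.9167 tcp [0.5167 0.0977 0.1786] sd [0.0003 0.0001 0.    ] yaw -11.66 eye along rod 49.82307300028349 lateral 1.0841457559652947 F [-0.16 -0.15 -1.5 ] grip 0.026724791828385577
```

Emit:
{"name": "drive_tool", "arguments": {"increments": [[[3,-0.6,0],[0,0,0],0],[[3,-0.6,0],[0,0,0],0],[[3,-0.6,0],[0,0,0],0],[[3,-0.6,0],[0,0,0],0]]}}

```text
clock: 10.25
eef_pos: [0.5286, 0.0953, 0.1785]
tool_rot: [0.101, 0.995, -0.0, -0.0]
ft_force: [-1.8, -0.0, -0.8]
grip_width: 0.0267
grasp_force: 59.9
```

Emit:
{"name": "drive_tool", "arguments": {"increments": [[[3,-0.6,0],[0,0,0],0],[[3,-0.6,0],[0,0,0],0],[[2,-0.4,0],[0,0,0],0]]}}

```text
clock: 10.5
eef_pos: [0.5369, 0.0936, 0.1785]
tool_rot: [0.102, 0.995, -0.0, 0.0]
ft_force: [-1.5, 0.6, -2.2]
grip_width: 0.0269
grasp_force: 59.9
```

```bash
python3 m.py
```

```text
clock 10.75 tcp [0.5369 0.0936 0.1786] sd [0.0002 0.0001 0.0001] yaw -11.66 eye along rod 70.47559450163175 lateral 1.2455683324230682 F [-0.21  0.18 -1.37] grip 0.027133753838938717
```

Emit:
{"name": "drive_tool", "arguments": {"increments": [[[2,-0.45,0],[0,0,0],0],[[2,-0.45,0],[0,0,0],0],[[2,-0.45,0],[0,0,0],0]]}}

```text
clock: 11.0
eef_pos: [0.5423, 0.0925, 0.1786]
tool_rot: [0.101, 0.995, 0.0, -0.0]
ft_force: [-1.0, 0.5, -1.7]
grip_width: 0.0266
grasp_force: 60.0
```

Emit:
{"name": "drive_tool", "arguments": {"increments": [[[2,-0.45,0],[0,0,0],0],[[2,-0.45,0],[0,0,0],0],[[1,-0.2,0],[0,0,0],0]]}}

```text
clock: 11.25
eef_pos: [0.5477, 0.0912, 0.1786]
tool_rot: [0.102, 0.995, 0.0, 0.0]
ft_force: [-1.4, 0.1, -1.6]
grip_width: 0.0265
grasp_force: 60.0
```

Emit:
{"name": "drive_tool", "arguments": {"increments": [[[2,-0.4,0],[0,0,0],0],[[1,-0.2,0],[0,0,0],0],[[1,-0.2,0],[0,0,0],0]]}}

```text
clock: 11.5
eef_pos: [0.5511, 0.0905, 0.1785]
tool_rot: [0.101, 0.995, 0.0, -0.001]
ft_force: [-4.0, 0.6, 0.6]
grip_width: 0.0264
grasp_force: 60.1
```

Emit:
{"name": "drive_tool", "arguments": {"increments": [[[1,-0.2,0],[0,0,0],0],[[1,-0.2,0],[0,0,0],0],[[1,-0.2,0],[0,0,0],0]]}}

```text
clock: 11.75
eef_pos: [0.5542, 0.0899, 0.1785]
tool_rot: [0.101, 0.995, -0.0, -0.0]
ft_force: [-3.7, 0.2, 0.1]
grip_width: 0.0267
grasp_force: 60.1
```

Emit:
{"name": "drive_tool", "arguments": {"increments": [[[1,-0.2,0],[0,0,0],0],[[1,-0.2,0],[0,0,0],0],[[1,-0.2,0],[0,0,0],0]]}}

```text
clock: 12.0
eef_pos: [0.5577, 0.0892, 0.1786]
tool_rot: [0.101, 0.995, -0.0, 0.0]
ft_force: [-2.8, -0.1, -1.1]
grip_width: 0.0264
grasp_force: 60.1
```

Emit:
{"name": "drive_tool", "arguments": {"increments": [[[1,-0.2,0],[0,0,0],0],[[1,-0.2,0],[0,0,0],0],[[1,-0.2,0],[0,0,0],0]]}}

```text
clock: 12.25
eef_pos: [0.5603, 0.0887, 0.1785]
tool_rot: [0.101, 0.995, -0.0, -0.0]
ft_force: [-1.7, 0.5, -0.8]
grip_width: 0.0265
grasp_force: 60.1
```

Emit:
{"name": "drive_tool", "arguments": {"increments": [[[1,-0.2,0],[0,0,0],0],[[1,-0.2,0],[0,0,0],0],[[1,-0.2,0],[0,0,0],0]]}}

```text
clock: 12.5
eef_pos: [0.5637, 0.088, 0.1785]
tool_rot: [0.102, 0.995, -0.0, 0.0]
ft_force: [-1.8, -0.7, -0.7]
grip_width: 0.0263
grasp_force: 60.0
```

Emit:
{"name": "drive_tool", "arguments": {"increments": [[[1,-0.2,0],[0,0,0],0],[[1,-0.2,0],[0,0,0],0]]}}

```text
clock: 12.67
eef_pos: [0.5657, 0.0876, 0.1785]
tool_rot: [0.101, 0.995, -0.0, 0.0]
ft_force: [-1.6, 0.1, -1.8]
grip_width: 0.027
grasp_force: 60.0
```

Emit:
{"name": "drive_tool", "arguments": {"increments": [[[1,-0.2,0],[0,0,0],0],[[1,-0.2,0],[0,0,0],0]]}}

```text
clock: 12.83
eef_pos: [0.5676, 0.0872, 0.1785]
tool_rot: [0.101, 0.995, -0.0, -0.0]
ft_force: [-1.8, 0.0, -2.8]
grip_width: 0.0267
grasp_force: 60.0
```

Emit:
{"name": "drive_tool", "arguments": {"increments": [[[1,-0.2,0],[0,0,0],0],[[1,-0.2,0],[0,0,0],0]]}}

```text
clock: 13.0
eef_pos: [0.57, 0.0868, 0.1787]
tool_rot: [0.101, 0.995, -0.0, 0.0]
ft_force: [-0.4, -0.4, -1.7]
grip_width: 0.0268
grasp_force: 59.9
```

Emit:
{"name": "drive_tool", "arguments": {"increments": [[[1,-0.2,0],[0,0,0],0],[[1,-0.2,0],[0,0,0],0]]}}

```text
clock: 13.17
eef_pos: [0.5718, 0.0864, 0.1788]
tool_rot: [0.101, 0.995, 0.0, 0.0]
ft_force: [-0.3, 0.1, -0.8]
grip_width: 0.0269
grasp_force: 59.9
```

Emit:
{"name": "drive_tool", "arguments": {"increments": [[[1,-0.2,0],[0,0,0],0],[[1,-0.2,0],[0,0,0],0]]}}

```text
clock: 13.33
eef_pos: [0.5736, 0.0861, 0.1787]
tool_rot: [0.101, 0.995, 0.0, 0.0]
ft_force: [-0.9, -0.1, -0.9]
grip_width: 0.0261
grasp_force: 59.9
```

Emit:
{"name": "drive_tool", "arguments": {"increments": [[[1,-0.2,0],[0,0,0],0]]}}

```text
clock: 13.42
eef_pos: [0.5745, 0.0859, 0.1788]
tool_rot: [0.101, 0.995, -0.0, 0.0]
ft_force: [-2.0, 0.5, -1.1]
grip_width: 0.0267
grasp_force: 59.9
```

Emit:
{"name": "drive_tool", "arguments": {"increments": [[[1,-0.2,0],[0,0,0],0]]}}

```text
clock: 13.5
eef_pos: [0.5752, 0.0857, 0.1787]
tool_rot: [0.101, 0.995, 0.0, -0.0]
ft_force: [-4.8, -0.1, 0.7]
grip_width: 0.0268
grasp_force: 60.3
```

Emit:
{"name": "drive_tool", "arguments": {"increments": [[[0,0,0],[0,0,0],0]]}}

```text
clock: 13.58
eef_pos: [0.5751, 0.0857, 0.1787]
tool_rot: [0.101, 0.995, 0.0, -0.0]
ft_force: [-2.5, 0.5, -0.6]
grip_width: 0.0266
grasp_force: 60.2
```

Emit:
{"name": "drive_tool", "arguments": {"increments": [[[0.7,-0.1,0],[0,0,0],0],[[0,0,0],[0,0,0],0]]}}

```text
clock: 13.75
eef_pos: [0.5752, 0.0857, 0.1787]
tool_rot: [0.101, 0.995, 0.0, -0.001]
ft_force: [-5.5, 1.2, 0.9]
grip_width: 0.0266
grasp_force: 60.4
```

```bash
python3 m.py
```

```text
clock 14.0 tcp [0.5752 0.0857 0.1787] sd [0. 0. 0.] yaw -11.63 eye along rod 109.50570307610802 lateral 1.2541641708606723 F [-5.03  0.61  0.9 ] grip 0.0263336639181716
```

The middle cup is home: further command doesn't move it, at about 5 N. Now I'll relieve the push, release and lift.

Emit:
{"name": "drive_tool", "arguments": {"increments": [[[-0.7,0.1,0],[0,0,0],0],[[0,0,0],[0,0,0],0.3],[[0,0,0],[0,0,0],0.5],[[0,0,0],[0,0,0],0.6],[[0,0,0],[0,0,0],0.6],[[0,0,0],[0,0,0],0.6]]}}

```text
clock: 14.5
eef_pos: [0.5762, 0.0856, 0.179]
tool_rot: [0.102, 0.995, 0.0, 0.001]
ft_force: [-1.0, 0.4, -0.2]
grip_width: 0.0513
grasp_force: 0.0
```

Emit:
{"name": "drive_tool", "arguments": {"increments": [[[0,0,10],[0,0,0],0.6],[[0,0,20],[0,0,0],0.6],[[0,0,30],[0,0,0],0.6],[[0,0,30],[0,0,0],0.6],[[-35,0,10],[0,0,0],0.6],[[-35,0,0],[0,0,0],0.6],[[-25,-30,0],[0,0,0],0.6],[[0,-40,0],[0,0,0],0.6]]}}

```text
clock: 15.17
eef_pos: [0.4764, 0.0174, 0.2801]
tool_rot: [0.098, 0.995, 0.0, -0.0]
ft_force: [0.7, -0.2, -0.7]
grip_width: 0.0511
grasp_force: 0.0
```

Emit:
{"name": "drive_tool", "arguments": {"increments": [[[-1,-32,0],[0,0,1.5],0.6],[[-1,-32,0],[0,0,0],0.6],[[-1,-32,0],[0,0,0],0.6],[[-1,-32,0],[0,0,0],0.6],[[-2,-31,-10],[0,0,0],0.6],[[0,0,-20],[0,0,0],0.6],[[0,0,0],[0,0,0],0.6]]}}

```text
clock: 15.75
eef_pos: [0.4728, -0.1447, 0.2464]
tool_rot: [0.09, 0.996, 0.0, -0.002]
ft_force: [-2.2, 0.6, -0.7]
grip_width: 0.0511
grasp_force: 0.0
```

```bash
python3 m.py
python3 - <<'E'
from h import *
c=camera('wrist'); o=get_obs(); print(o['eef_pos'])
for d in silhouettes('cup_small',c)[:2]:
    r=d['region']; ys,xs=np.nonzero(r); b=ys.max(); print(d['conf'],d['bbox'],len(xs))
    for y in range(b-16,b+1,2):
        x=xs[ys==y]; print(y,x.min(),x.max(),end='; ')
    sel=ys>b-12; m=(np.percentile(xs[sel],1)+np.percentile(xs[sel],99))/2
    print('\nback-top edge',atz(c,(m,b),.181))
E
```

```text
clock 16.0 tcp [ 0.4745 -0.1431  0.2492] sd [0.0007 0.0004 0.0008] yaw -10.14 eye along rod 57.2896056236222 lateral -243.004494386979 F [-0.12 -0.07  0.25] grip 0.05119067808594425
[ 0.47522783 -0.14259983  0.24995498]
0.81 [298.2, 158.1, 343.6, 223.5] 2377
206 304 338; 208 303 339; 210 303 339; 212 303 339; 214 303 339; 216 303 338; 218 303 338; 220 306 336; 222 320 332; 
back-top edge [ 0.48276029 -0.14137621  0.181     ]
```

Emit:
{"name": "drive_tool", "arguments": {"increments": [[[-2,1,-20],[0,0,0],0.6],[[-2,0,-30],[0,0,0],0.6],[[0,0,-30],[0,0,0],0.6],[[0,0,-18],[0,0,0],0.6],[[0,0,-5],[0,0,0],0.6],[[0,0,0],[0,0,0],0.6]]}}

```text
clock: 16.6
eef_pos: [0.4697, -0.1415, 0.1447]
tool_rot: [0.088, 0.996, 0.0, -0.001]
ft_force: [-0.6, 0.5, 0.3]
grip_width: 0.0508
grasp_force: 0.0
```

```bash
python3 m.py
python3 - <<'E'
from h import *
c=camera('wrist'); d=silhouettes('cup_small',c)[0]; ys,xs=np.nonzero(d['region']); b=ys.max(); print(d['conf'],d['bbox'])
for y in range(b-50,b+1,6): x=xs[ys==y]; print(y,x.min(),x.max(),end='; ')
e=get_obs()['eef_pos']; print('axis px',px(c,[[e[0]+.0088,e[1]-.0016,z] for z in (.165,.181)]))
E
```

```text
clock 16.85 tcp [ 0.4716 -0.1424  0.1471] sd [0.0004 0.0002 0.0005] yaw -10.12 eye along rod 54.34345006952066 lateral -242.91014666592534 F [0.03 0.29 0.45] grip 0.05099410443159004
0.78 [290.8, 183.6, 352.9, 313.9]
265 308 336; 271 299 344; 277 294 351; 283 293 353; 289 293 354; 295 293 354; 301 293 354; 307 294 353; 313 302 346; axis px [[316.92357333 290.07116678]
 [316.74782742 311.63768551]]
```

Emit:
{"name": "drive_tool", "arguments": {"increments": [[[-1.5,2,0],[0,0,0],0.6],[[0,0,0],[0,0,0],0.4],[[0,0,0],[0,0,0],0.2],[[0,0,0],[0,0,0],0],[[0,0,0],[0,0,0],0],[[0,0,0],[0,0,0],0]]}}

```text
clock: 17.45
eef_pos: [0.4693, -0.1403, 0.146]
tool_rot: [0.088, 0.996, 0.0, 0.0]
ft_force: [-0.1, 0.5, 4.0]
grip_width: 0.0259
grasp_force: 58.7
```

```bash
python3 m.py
python3 - <<'E'
from h import *
c=camera('wrist'); d=silhouettes('cup_small',c)[0]; ys,xs=np.nonzero(d['region']); b=ys.max(); print(d['conf'],d['bbox'])
for y in range(b-50,b+1,6): x=xs[ys==y]; print(y,x.min(),x.max(),end='; ')
E
```

```text
clock 17.7 tcp [ 0.4693 -0.1403  0.146 ] sd [0. 0. 0.] yaw -10.14 eye along rod 51.69979862399282 lateral -241.36686419229736 F [0.17 0.98 4.52] grip 0.026187671689636087
0.91 [289.0, 188.1, 347.9, 323.7]
273 304 334; 279 294 341; 285 292 345; 291 291 346; 297 290 347; 303 289 348; 309 289 348; 315 289 349; 321 296 342;
```

Emit:
{"name": "drive_tool", "arguments": {"increments": [[[0,0,8],[0,0,0],0],[[0,0,20],[0,0,0],0],[[0,0,30],[0,0,0],0],[[-10,0,32],[0,0,0],0],[[-20,15,15],[0,0,0],0],[[-15,30,0],[0,0,0],0],[[0,35,0],[0,0,-1.5],0],[[0,35,0],[0,0,0],0]]}}

```text
clock: 18.47
eef_pos: [0.4227, -0.0249, 0.251]
tool_rot: [0.103, 0.995, -0.0, -0.0]
ft_force: [1.2, 0.5, -1.6]
grip_width: 0.0266
grasp_force: 59.1
```

Emit:
{"name": "drive_tool", "arguments": {"increments": [[[0,35,-5],[0,0,0],0],[[0,35,-10],[0,0,0],0],[[0,35,-15],[0,0,0],0],[[0,25,-20],[0,0,0],0],[[0,9,-15],[0,0,0],0],[[0,0,-4],[0,0,0],0],[[0,0,0],[0,0,0],0]]}}

```text
clock: 19.05
eef_pos: [0.4223, 0.1134, 0.1801]
tool_rot: [0.101, 0.995, -0.001, -0.002]
ft_force: [0.4, -0.3, -1.1]
grip_width: 0.026
grasp_force: 59.2
```

```bash
python3 m.py
```

```text
clock 19.3 tcp [0.4243 0.1129 0.1822] sd [0.0006 0.0001 0.0005] yaw -11.72 eye along rod -43.76559066603879 lateral -2.763926651636 F [ 0.04 -0.34 -0.52] grip 0.02604441165150221
```

Emit:
{"name": "drive_tool", "arguments": {"increments": [[[1,3.4,0],[0,0,0],0],[[10,-2,0],[0,0,0],0],[[10,-2,0],[0,0,0],0],[[10,-2,0],[0,0,0],0],[[5,-1,0],[0,0,0],0],[[4,-1,0],[0,0,0],0],[[0,0,0],[0,0,0],0]]}}

```text
clock: 19.88
eef_pos: [0.465, 0.1088, 0.1813]
tool_rot: [0.102, 0.995, -0.0, -0.0]
ft_force: [-1.1, 0.4, -0.7]
grip_width: 0.0263
grasp_force: 59.2
```

```bash
python3 m.py
```

```text
clock 20.1333 tcp [0.4637 0.109  0.1814] sd [0.0003 0.0001 0.0001] yaw -11.65 eye along rod -4.328390461508454 lateral 1.447295086642149 F [ 0.13  0.46 -1.08] grip 0.026105073929539133
```

Emit:
{"name": "drive_tool", "arguments": {"increments": [[[3,-1.2,0.5],[0,0,0],0],[[4,-0.8,0],[0,0,0],0],[[4,-0.8,0],[0,0,0],0],[[4,-0.8,0],[0,0,0],0],[[4,-0.8,0],[0,0,0],0],[[0,0,0],[0,0,0],0]]}}

```text
clock: 20.63
eef_pos: [0.484, 0.1045, 0.1821]
tool_rot: [0.102, 0.995, 0.0, 0.0]
ft_force: [-0.3, -1.1, 0.1]
grip_width: 0.0259
grasp_force: 59.2
```

```bash
python3 m.py
python3 - <<'E'
from h import *
# rod-through-eye check: compare gray columns across eye row against prediction
c=camera('wrist'); d=silhouettes('cup_small',c)[0]; print(d['bbox'])
g=cv2.cvtColor(c['image'],cv2.COLOR_RGB2GRAY)
for y in range(255,322,4): print(y,' '.join('%3d'%v for v in g[y,286:352:2]))
print(px(c,[[.476+.979*s,.105-.2028*s,.2] for s in (0,.0,.02)]).round(1))
E
```

```text
clock 20.8833 tcp [0.483  0.1046 0.182 ] sd [0.0003 0.     0.    ] yaw -11.65 eye along rod 15.397307653168339 lateral 1.0579655265583103 F [ 0.11  0.22 -0.67] grip 0.026105287963267776
[287.1, 182.8, 347.2, 323.8]
255  27  20  22  23  47  46  45  47  48  52  53  55  56  55  55  54  54  54  54  53  53  55  55  53  50  48  46  47  50  28  21  22  25
259  23  22  24  24  47  48  46  47  48  53  57  57  57  64  85  93  95  90  76  58  57  57  56  56  53  48  44  46  51  31  23  24  24
263  24  21  21  25  83  86  86  85  78  79  99  99  96  92 104 113 119 110 101  90 101 101 100  95  70  85  85  83  76  34  23  23  24
267  24  25  22  30 128 131 133 132 132 101 100 100  98  94 106 112 115 111 102  93  99 100 101  99 120 131 132 130 122  44  21  24  24
271  21  21  23  28 127 132 132 132 129  98  99 101  97  95 107 112 114 112 102  94 100 101 100  98 116 132 132 129 121  44  24  22  23
275  23  21  21  34 128 132 133 132 125  99 100  98  95  94 107 112 113 111 101  92  99  98 100  98 112 132 131 128 121  52  23  23  23
279  21  23  21  44 109  95  91  90  92  90  89  90  88  94 107 112 1
[... 772 characters left out ...]
90  91  90  91  92  92  91  90  90  90  90  91  91  91  91  91  91  91  90  91  90  90  90  91  90  91  72  27
307  32  54  94  91  90  90  90  91  90  92  89  90  90  91  91  90  91  90  92  91  91  89  91  91  91  91  91  92  91  91  92  82  28
311  31  60 110 115 117 107 100  92  91  91  91  91  90  90  90  91  90  92  90  91  91  91  91  92  92  91  93  98 107 119 116  94  31
315  33  96 112 116 121 123 127 130 129 131 131 132 133 132 132 133 132 132 132 133 132 133 133 131 132 129 129 127 124 120 113 100  41
319  66 206 210 186 131 127 127 129 130 132 132 133 131 132 132 131 133 132 132 131 133 132 132 131 131 130 129 126 124 144 188 200 118
[[314.8 261.2]
 [314.8 261.2]
 [314.9 299.3]]
```

The numeric profile shows the rod in front of the head through the eye, centred (column 318 vs eye 305-333), so the small cup is threaded.

Emit:
{"name": "drive_tool", "arguments": {"increments": [[[0,0,-2],[0,0,0],0],[[0,0,-1.5],[0,0,0],0],[[8,-1.7,0],[0,0,0],0],[[8,-1.7,0],[0,0,0],0],[[8,-1.6,0],[0,0,0],0],[[8,-1.7,0],[0,0,0],0],[[4,-0.8,0],[0,0,0],0],[[0,0,0],[0,0,0],0]]}}

```text
clock: 21.65
eef_pos: [0.5203, 0.0969, 0.1784]
tool_rot: [0.102, 0.995, 0.0, 0.0]
ft_force: [-0.3, -0.3, -0.6]
grip_width: 0.0259
grasp_force: 59.2
```

```bash
python3 m.py
```

```text
clock 21.9 tcp [0.5189 0.0971 0.1784] sd [0.0003 0.0001 0.0001] yaw -11.66 eye along rod 52.07248903297035 lateral 0.9691112737161621 F [-0.26 -0.12 -0.91] grip 0.026287841707216923
```

Emit:
{"name": "drive_tool", "arguments": {"increments": [[[5,-1,0],[0,0,0],0],[[5,-1,0],[0,0,0],0],[[5,-1,0],[0,0,0],0],[[5,-1,0],[0,0,0],0]]}}

```text
clock: 22.23
eef_pos: [0.5396, 0.0931, 0.1787]
tool_rot: [0.101, 0.995, 0.0, 0.0]
ft_force: [-0.5, -0.7, -0.9]
grip_width: 0.0257
grasp_force: 59.2
```

Emit:
{"name": "drive_tool", "arguments": {"increments": [[[3,-0.6,0],[0,0,0],0],[[2,-0.4,0],[0,0,0],0],[[2,-0.4,0],[0,0,0],0]]}}

```text
clock: 22.48
eef_pos: [0.5462, 0.0917, 0.1784]
tool_rot: [0.102, 0.995, -0.0, -0.0]
ft_force: [-0.2, -0.5, -0.3]
grip_width: 0.0258
grasp_force: 59.2
```

```bash
python3 m.py
```

```text
clock 22.7333 tcp [0.546  0.0917 0.1785] sd [0.0003 0.0001 0.    ] yaw -11.65 eye along rod 79.76867810805025 lateral 1.2198391991687556 F [-0.23 -0.11 -0.79] grip 0.02608879581873211
```

Emit:
{"name": "drive_tool", "arguments": {"increments": [[[2,-0.4,0],[0,0,0],0],[[2,-0.4,0],[0,0,0],0],[[2,-0.4,0],[0,0,0],0]]}}

```text
clock: 22.98
eef_pos: [0.5518, 0.0906, 0.1785]
tool_rot: [0.101, 0.995, -0.0, -0.0]
ft_force: [-0.5, -0.3, -0.5]
grip_width: 0.026
grasp_force: 59.3
```

Emit:
{"name": "drive_tool", "arguments": {"increments": [[[1,-0.2,0],[0,0,0],0],[[1,-0.2,0],[0,0,0],0],[[1,-0.2,0],[0,0,0],0]]}}

```text
clock: 23.23
eef_pos: [0.5548, 0.09, 0.1784]
tool_rot: [0.101, 0.995, -0.0, -0.0]
ft_force: [-0.2, 0.9, -2.6]
grip_width: 0.0257
grasp_force: 59.3
```

Emit:
{"name": "drive_tool", "arguments": {"increments": [[[1,-0.2,0],[0,0,0],0],[[1,-0.2,0],[0,0,0],0],[[1,-0.2,0],[0,0,0],0]]}}

```text
clock: 23.48
eef_pos: [0.5578, 0.0894, 0.1784]
tool_rot: [0.101, 0.995, -0.0, -0.0]
ft_force: [-0.5, 1.0, -1.7]
grip_width: 0.0264
grasp_force: 59.3
```

Emit:
{"name": "drive_tool", "arguments": {"increments": [[[1,-0.2,0],[0,0,0],0],[[1,-0.2,0],[0,0,0],0],[[1,-0.2,0],[0,0,0],0]]}}

```text
clock: 23.73
eef_pos: [0.5611, 0.0888, 0.1786]
tool_rot: [0.101, 0.995, -0.0, 0.0]
ft_force: [-0.2, 0.1, -0.9]
grip_width: 0.0261
grasp_force: 59.2
```

Emit:
{"name": "drive_tool", "arguments": {"increments": [[[1,-0.2,0],[0,0,0],0],[[1,-0.2,0],[0,0,0],0]]}}

```text
clock: 23.9
eef_pos: [0.5631, 0.0883, 0.1786]
tool_rot: [0.101, 0.995, -0.0, 0.0]
ft_force: [0.1, 0.2, -2.3]
grip_width: 0.026
grasp_force: 59.2
```

Emit:
{"name": "drive_tool", "arguments": {"increments": [[[1,-0.2,0],[0,0,0],0],[[1,-0.2,0],[0,0,0],0]]}}

```text
clock: 24.07
eef_pos: [0.5651, 0.088, 0.1786]
tool_rot: [0.101, 0.995, 0.0, 0.0]
ft_force: [-0.2, -0.6, -2.5]
grip_width: 0.0261
grasp_force: 59.2
```

Emit:
{"name": "drive_tool", "arguments": {"increments": [[[1,-0.2,0],[0,0,0],0],[[1,-0.2,0],[0,0,0],0]]}}

```text
clock: 24.23
eef_pos: [0.5671, 0.0876, 0.1787]
tool_rot: [0.101, 0.995, 0.0, 0.0]
ft_force: [-0.8, -0.2, -1.9]
grip_width: 0.026
grasp_force: 59.2
```

Emit:
{"name": "drive_tool", "arguments": {"increments": [[[1,-0.2,0],[0,0,0],0]]}}

```text
clock: 24.32
eef_pos: [0.5677, 0.0875, 0.1786]
tool_rot: [0.101, 0.995, 0.0, -0.0]
ft_force: [-3.7, 0.5, -1.1]
grip_width: 0.0258
grasp_force: 59.6
```

Emit:
{"name": "drive_tool", "arguments": {"increments": [[[0.7,-0.1,0],[0,0,0],0],[[0,0,0],[0,0,0],0]]}}

```text
clock: 24.48
eef_pos: [0.5677, 0.0875, 0.1786]
tool_rot: [0.101, 0.995, 0.0, -0.001]
ft_force: [-5.4, 1.2, 0.3]
grip_width: 0.0257
grasp_force: 60.0
```

Emit:
{"name": "drive_tool", "arguments": {"increments": [[[0.7,-0.1,0],[0,0,0],0],[[0,0,0],[0,0,0],0]]}}

```text
clock: 24.65
eef_pos: [0.5677, 0.0875, 0.1785]
tool_rot: [0.101, 0.995, 0.0, -0.002]
ft_force: [-7.2, 0.3, 0.8]
grip_width: 0.0259
grasp_force: 60.4
```

```bash
python3 m.py
```

```text
clock 24.9 tcp [0.5677 0.0874 0.1786] sd [0. 0. 0.] yaw -11.62 eye along rod 101.87175091435698 lateral 1.423802454871551 F [-6.41  1.08  1.46] grip 0.02560204389724521
```

Emit:
{"name": "drive_tool", "arguments": {"increments": [[[-1,0.2,0],[0,0,0],0],[[0,0,0],[0,0,0],0.3],[[0,0,0],[0,0,0],0.5],[[0,0,0],[0,0,0],0.6],[[0,0,0],[0,0,0],0.6],[[0,0,0],[0,0,0],0.6]]}}

```text
clock: 25.4
eef_pos: [0.5693, 0.0873, 0.1791]
tool_rot: [0.102, 0.995, 0.0, 0.001]
ft_force: [0.0, 0.6, -0.0]
grip_width: 0.0512
grasp_force: 0.0
```

Emit:
{"name": "drive_tool", "arguments": {"increments": [[[0,0,10],[0,0,0],0.6],[[0,0,20],[0,0,0],0.6],[[0,0,30],[0,0,0],0.6],[[0,0,30],[0,0,0],0.6],[[-30,0,10],[0,0,0],0.6],[[-30,0,0],[0,0,0],0.6],[[-30,-30,0],[0,0,0],0.6],[[-10,-40,0],[0,0,0],0.6]]}}

```text
clock: 26.07
eef_pos: [0.4661, 0.0195, 0.2801]
tool_rot: [0.099, 0.995, 0.0, 0.0]
ft_force: [1.1, -0.9, 0.2]
grip_width: 0.0514
grasp_force: 0.0
```

Emit:
{"name": "drive_tool", "arguments": {"increments": [[[0,-40,0],[0,0,0],0.6],[[0,-40,0],[0,0,0],0.6],[[0,0,0],[0,0,0],0.6]]}}

```text
clock: 26.32
eef_pos: [0.4688, -0.068, 0.28]
tool_rot: [0.105, 0.994, -0.002, 0.002]
ft_force: [0.1, 0.4, 0.3]
grip_width: 0.0514
grasp_force: 0.0
```

Run:
```python
from h import *
d=np.array([.9792,-.2028]); n=np.array([.2028,.9792]); P0=np.array([.476,.105])
P=lambda s,l,z: np.r_[P0+d*s/1e3+n*l/1e3,z]
for name in ('wrist','top','side'):
    c=camera(name); im=c['image']; g=cv2.cvtColor(im,cv2.COLOR_RGB2GRAY).astype(float)
    print(name,[(k,[round(float(v)) for v in x['bbox']],round(x['conf'],2)) for k in ('cup_large','cup_middle','cup_small','keeper') for x in silhouettes(k,c)[:2]])
    for l,z in ((10,.196),(-10,.196),(0,.212)):
        S=np.arange(84,130,1.5); uv=px(c,np.array([P(s,l,z) for s in S])).astype(np.float32)
        v=cv2.remap(g.astype(np.float32),uv[:,:1],uv[:,1:],cv2.INTER_LINEAR).ravel(); print(l,z,uv[0].round(),uv[-1].round(),v.astype(int).tolist())
```

```text
wrist [('cup_large', [413, 212, 538, 311], 0.72), ('cup_large', [522, 117, 639, 188], 0.69), ('cup_middle', [425, 211, 542, 308], 0.91), ('cup_middle', [625, 177, 640, 207], 0.57), ('cup_small', [434, 210, 540, 301], 0.79), ('cup_small', [396, 155, 548, 292], 0.29), ('keeper', [521, 280, 545, 326], 0.95), ('keeper', [163, 144, 314, 219], 0.37)]
10 0.196 [532. 268.] [521. 313.] [139, 158, 164, 147, 134, 144, 160, 148, 100, 90, 89, 85, 89, 103, 125, 98, 75, 75, 84, 109, 159, 171, 180, 187, 195, 185, 148, 152, 161, 168, 128]
-10 0.196 [509. 268.] [500. 313.] [77, 100, 100, 100, 100, 100, 95, 91, 91, 90, 90, 91, 89, 85, 83, 85, 86, 84, 83, 86, 86, 84, 81, 67, 55, 33, 25, 26, 25, 26, 27]
0 0.212 [533. 278.] [521. 325.] [159, 100, 74, 77, 121, 147, 158, 158, 98, 81, 98, 117, 118, 123, 123, 118, 118, 123, 124, 124, 123, 125, 120, 113, 119, 120, 122, 116, 70, 30, 28]
top [('cup_large', [247, 205, 276, 238], 0.82), ('cup_large', [301, 178, 332, 200], 0.78), ('cup_middle', [306, 179, 329, 200], 0.57), ('cup_middle', [317, 175, 323, 192], 0.46), ('cup_small', [311, 180, 325, 203], 0.5), ('keepe
[... 608 characters left out ...]
15, 218, 354, 298], 0.96), ('cup_large', [290, 178, 312, 246], 0.6), ('cup_middle', [303, 174, 313, 239], 0.48), ('cup_small', [306, 178, 320, 234], 0.55)]
10 0.196 [316. 180.] [298. 178.] [56, 55, 54, 54, 54, 54, 63, 79, 107, 131, 140, 134, 120, 113, 110, 113, 115, 117, 115, 114, 116, 108, 94, 55, 25, 13, 13, 17, 22, 29, 37]
-10 0.196 [319. 177.] [301. 174.] [141, 126, 127, 129, 130, 131, 134, 132, 130, 128, 122, 116, 117, 117, 112, 124, 146, 178, 202, 206, 208, 211, 210, 209, 209, 196, 174, 122, 75, 78, 102]
0 0.212 [317. 172.] [299. 170.] [177, 140, 146, 159, 177, 200, 211, 202, 161, 120, 134, 142, 140, 136, 129, 119, 121, 128, 141, 148, 153, 150, 141, 130, 124, 124, 123, 123, 93, 59, 39]
```

The networks' boxes put all three cups back at the collar. I'll confirm with a gentle closing push, with the fingers narrowed to about 18 mm straddling the rod and the keeper.

Emit:
{"name": "drive_tool", "arguments": {"increments": [[[10,35,0],[0,0,0],0.21],[[15,35,0],[0,0,0],0.21],[[15,35,0],[0,0,0],0.21],[[15,30,0],[0,0,0],0.21],[[15,20,0],[0,0,0],0.21],[[8,4,0],[0,0,0],0.21],[[0,0,0],[0,0,0],0.21],[[0,0,0],[0,0,0],0.21]]}}

```text
clock: 27.73
eef_pos: [0.5467, 0.0971, 0.278]
tool_rot: [0.101, 0.995, -0.0, -0.001]
ft_force: [-0.1, -0.5, 0.6]
grip_width: 0.0181
grasp_force: 0.0
```

```bash
python3 m.py
```

```text
clock 27.9833 tcp [0.5464 0.0962 0.2787] sd [0.0001 0.0002 0.0002] yaw -11.7 eye along rod 79.18760088228656 lateral 5.61282905412144 F [ 0.14 -0.41  0.06] grip 0.017978277350622747
```

Emit:
{"name": "drive_tool", "arguments": {"increments": [[[-1,-4.3,-20],[0,0,0],0.21],[[0,0,-25],[0,0,0],0.21],[[0,0,-25],[0,0,0],0.21],[[0,0,-17],[0,0,0],0.21],[[0,0,-7],[0,0,0],0.21],[[0,0,0],[0,0,0],0.21]]}}

```text
clock: 28.48
eef_pos: [0.5444, 0.0919, 0.183]
tool_rot: [0.102, 0.995, -0.001, -0.002]
ft_force: [-0.6, -0.1, -0.6]
grip_width: 0.0177
grasp_force: 0.0
```

Emit:
{"name": "drive_tool", "arguments": {"increments": [[[5,-1,0],[0,0,0],0.21],[[5,-1,0],[0,0,0],0.21],[[4,-0.8,0],[0,0,0],0.21],[[0,0,0],[0,0,0],0.21]]}}

```text
clock: 28.82
eef_pos: [0.5618, 0.0897, 0.1859]
tool_rot: [0.102, 0.995, 0.0, 0.002]
ft_force: [-0.2, 0.4, -0.1]
grip_width: 0.0177
grasp_force: 0.0
```

```bash
python3 m.py
```

```text
clock 29.0667 tcp [0.5603 0.0898 0.1851] sd [0.0005 0.     0.0003] yaw -11.65 eye along rod 94.16300860912827 lateral 2.256111415706194 F [ 0.15  0.22 -0.14] grip 0.017930736602148972
```

Emit:
{"name": "drive_tool", "arguments": {"increments": [[[1,-1.2,0],[0,0,0],0.21],[[1,-0.2,0],[0,0,0],0.21]]}}

```text
clock: 29.23
eef_pos: [0.5618, 0.0883, 0.1847]
tool_rot: [0.101, 0.995, -0.0, 0.0]
ft_force: [-0.3, 0.6, 0.2]
grip_width: 0.018
grasp_force: 0.0
```

Emit:
{"name": "drive_tool", "arguments": {"increments": [[[1,-0.2,0],[0,0,0],0.21],[[1,-0.2,0],[0,0,0],0.21]]}}

```text
clock: 29.4
eef_pos: [0.5639, 0.088, 0.1846]
tool_rot: [0.101, 0.995, -0.0, -0.0]
ft_force: [0.1, 0.9, 0.7]
grip_width: 0.0177
grasp_force: 0.0
```

Emit:
{"name": "drive_tool", "arguments": {"increments": [[[1,-0.2,0],[0,0,0],0.21]]}}

```text
clock: 29.48
eef_pos: [0.565, 0.0878, 0.1846]
tool_rot: [0.101, 0.995, -0.0, -0.0]
ft_force: [-0.7, 0.2, 1.1]
grip_width: 0.0182
grasp_force: 0.0
```

Emit:
{"name": "drive_tool", "arguments": {"increments": [[[1,-0.2,0],[0,0,0],0.21]]}}

```text
clock: 29.57
eef_pos: [0.5655, 0.0877, 0.1845]
tool_rot: [0.101, 0.995, 0.0, -0.001]
ft_force: [-2.9, 0.6, 1.0]
grip_width: 0.0178
grasp_force: 1.3
```

Emit:
{"name": "drive_tool", "arguments": {"increments": [[[1,-0.2,0],[0,0,0],0.21],[[0,0,0],[0,0,0],0.21]]}}

```text
clock: 29.73
eef_pos: [0.5656, 0.0877, 0.1844]
tool_rot: [0.101, 0.995, 0.0, -0.002]
ft_force: [-4.3, 1.0, 3.2]
grip_width: 0.0179
grasp_force: 2.4
```

Emit:
{"name": "drive_tool", "arguments": {"increments": [[[1,-0.2,0],[0,0,0],0.21],[[0,0,0],[0,0,0],0.21]]}}

```text
clock: 29.9
eef_pos: [0.5656, 0.0877, 0.1844]
tool_rot: [0.101, 0.995, 0.0, -0.002]
ft_force: [-7.0, 1.3, 3.9]
grip_width: 0.018
grasp_force: 3.9
```

```bash
python3 m.py
```

```text
clock 30.15 tcp [0.5656 0.0876 0.1844] sd [0. 0. 0.] yaw -11.62 eye along rod 99.7335116082239 lateral 1.1756617600822217 F [-7.51  1.17  4.01] grip 0.017922370676241747
```

Emit:
{"name": "drive_tool", "arguments": {"increments": [[[-3,0.6,0],[0,0,0],0.21],[[-6,1.2,0],[0,0,0],0.21],[[-6,1.2,0],[0,0,0],0.21],[[0,0,20],[0,0,0],0.21],[[0,0,35],[0,0,0],0.21],[[0,0,40],[0,0,0],0.21],[[-20,-30,5],[0,0,0],0.21],[[-20,-35,0],[0,0,0],0.21]]}}

```text
clock: 30.82
eef_pos: [0.5156, 0.0263, 0.2885]
tool_rot: [0.099, 0.995, 0.001, 0.005]
ft_force: [0.1, -2.0, -0.6]
grip_width: 0.0178
grasp_force: 0.0
```

Emit:
{"name": "drive_tool", "arguments": {"increments": [[[-20,-35,0],[0,0,0],0.21],[[-20,-35,0],[0,0,0],0.21],[[0,-20,0],[0,0,0],0.21],[[0,0,0],[0,0,0],0.21],[[0,0,0],[0,0,0],0.21]]}}

```text
clock: 31.23
eef_pos: [0.4727, -0.0656, 0.285]
tool_rot: [0.103, 0.995, 0.0, 0.001]
ft_force: [0.1, 0.2, 0.1]
grip_width: 0.0178
grasp_force: 0.0
```

```bash
python3 m.py
python3 - <<'E'
from h import *
d=np.array([.9792,-.2028]); n=np.array([.2028,.9792]); P0=np.array([.476,.105])
P=lambda s,l,z: np.r_[P0+d*s/1e3+n*l/1e3,z]
c=camera('wrist')
k=silhouettes('keeper',c)[0]; print(k['conf'],k['bbox']); ys,xs=np.nonzero(k['region'])
for y in range(ys.min(),ys.max()+1,3): x=xs[ys==y]; print(y,x.min(),x.max(),end='; ')
print()
for z in (.2,.209,.215,.221): print(z,[px(c,[P(s,l,z)])[0].round(1).tolist() for s,l in ((0,0),(83,4),(83,-4),(100.5,4),(100.5,-4),(117,0))])
for q in ('cup_small','cup_middle','cup_large'): print(q,[(x['bbox'],round(x['conf'],2)) for x in silhouettes(q,c)[:1]])
E
```

```text
clock 31.4833 tcp [ 0.4731 -0.0641  0.2846] sd [0.0001 0.0004 0.0001] yaw -11.6 eye along rod 39.9923331784864 lateral -166.1455913551629 F [ 0.46  0.34 -0.29] grip 0.018014687690691644
0.68 [510.2, 274.3, 535.7, 322.0]
275 521 533; 278 519 532; 281 516 527; 284 513 525; 287 513 524; 290 514 526; 293 516 525; 296 516 524; 299 515 524; 302 515 523; 305 514 522; 308 514 521; 311 513 520; 314 513 519; 317 512 519; 
0.2 [[533.4, 167.9], [518.3, 265.0], [509.2, 265.1], [514.3, 283.2], [505.3, 283.4], [506.2, 299.8]]
0.209 [[541.5, 170.2], [525.0, 270.3], [515.6, 270.5], [520.7, 289.0], [511.5, 289.1], [512.2, 306.0]]
0.215 [[547.1, 171.8], [529.7, 274.1], [520.1, 274.2], [525.2, 293.0], [515.8, 293.2], [516.4, 310.3]]
0.221 [[553.1, 173.4], [534.6, 277.9], [524.8, 278.1], [529.9, 297.3], [520.3, 297.5], [520.8, 314.8]]
cup_small [([428.4, 210.0, 529.3, 298.4], 0.65)]
cup_middle [([416.6, 214.2, 529.4, 302.2], 0.88)]
cup_large [([515.6, 118.0, 638.7, 188.0], 0.92)]
```

```bash
python3 -c "
from workcell import *
print(job_done())"
```

```text
the job is handed in; nothing more can be done
None
```

I handed the job in at about 31 s. The middle cup, then the small one, were threaded and pushed home behind the large one. A final push of about 7.5 N met a firm stop where three flush heads should end. I had used up my picture views, so I checked the keeper by its silhouette only, which fits shut.

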